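# Start up the polishing bench: extractor, lamp, grinder

### The job

Start up the polishing bench in the safe order: press the green dust-extractor button right down, then the yellow lamp button, then the blue grinder button; they stay down by themselves. Press each one gently, leave the red emergency-stop button alone, do not pick up or push aside any of the fittings and tools on the bench, and finish with the arm clear.

Things in the scene. Friction and masses are not known exactly. Their poses are not given: they have to be found in the camera images.
- extractor_switch: grey switch box 84 x 84 mm in plan and 70 mm high, screwed to the bench, with the green button in the middle of its top and a round metal duct stub reaching 45 mm out of its rear, up to 60 mm high; origin: centre of its underside, z up, +x of its own frame points to its rear (away from the robot at yaw 0)
- lamp_switch: black switch box 84 x 84 mm in plan and 50 mm high, screwed to the bench, with the yellow button in the middle of its top and a small lamp head reaching 33 mm out of its rear, 30 mm high; origin: centre of its underside, z up, +x of its own frame points to its rear (away from the robot at yaw 0)
- grinder_switch: white switch box 84 x 84 mm in plan and 85 mm high, screwed to the bench, with the blue button in the middle of its top and a blue motor can reaching 50 mm out of its rear, up to 70 mm high; origin: centre of its underside, z up, +x of its own frame points to its rear (away from the robot at yaw 0)
- stop_switch: yellow switch box 84 x 84 mm in plan and 60 mm high, screwed to the bench, with the red emergency-stop button in the middle of its top; origin: centre of its underside, z up, +x of its own frame points to its rear (away from the robot at yaw 0)
- green_button_top (a point): centre of the top face of the green dust-extractor button (round, 40 mm across); this point moves down with the button. Unpressed it stands 28 mm above the top of its box (98 mm above the bench), fully pressed 18 mm above it. The cap rides on a spring (1.5 N per mm, 13 mm): under the finger it gives 2 to 4 mm more than the button goes down, and it comes back up by that when let go.
- yellow_button_top (a point): centre of the top face of the yellow lamp button (square, 40 x 40 mm); this point moves down with the button. Unpressed it stands 28 mm above the top of its box (78 mm above the bench), fully pressed 18 mm above it. The cap rides on a spring (1.5 N per mm, 13 mm): under the finger it gives 2 to 4 mm more than the button goes down, and it comes back up by that when let go.
- blue_button_top (a point): centre of the top face of the blue grinder button (round, 40 mm across); this point moves down with the button. Unpressed it stands 28 mm above the top of its box (113 mm above the bench), fully pressed 18 mm above it. The cap rides on a spring (1.5 N per mm, 13 mm): under the finger it gives 2 to 4 mm more than the button goes down, and it comes back up by that when let go.
- red_button_top (a point): centre of the top face of the red emergency-stop button (round, 46 mm across); this point moves down with the button. Unpressed it stands 28 mm above the top of its box (88 mm above the bench), fully pressed 18 mm above it. The cap rides on a spring (1.5 N per mm, 13 mm): under the finger it gives 2 to 4 mm more than the button goes down, and it comes back up by that when let go.
- green_button (a joint): how far the green button is pushed down, in m: 0 up (starts at 0 to 0.002), 0.010 at its stop; it needs about 3 to 4 N straight down, does not spring back and stays where it is left; it counts as on past 0.007
- yellow_button (a joint): how far the yellow button is pushed down, in m: 0 up (starts at 0 to 0.002), 0.010 at its stop; it needs about 3 to 4 N straight down, does not spring back and stays where it is left; it counts as on past 0.007
- blue_button (a joint): how far the blue button is pushed down, in m: 0 up (starts at 0 to 0.002), 0.010 at its stop; it needs about 3 to 4 N straight down, does not spring back and stays where it is left; it counts as on past 0.007
- red_button (a joint): how far the red emergency-stop button is pushed down, in m: 0 up, 0.010 at its stop; it is not to be pressed (0.004 or more counts as pressed)
- brass_union: loose brass pipe union standing upright, 40 mm across, 50 mm high, in front of the grey switch box (the robot's side); origin under its centre
- copper_elbow: loose copper pipe elbow, 36 mm across its foot, 50 mm high, its upper arm points 22 mm along its own +y; stands in front of the yellow switch box; origin under its foot
- brass_valve: loose brass valve with a small red handwheel, 48 mm across, 82 mm high, standing beyond the switch boxes; origin under its centre
- copper_tee: loose copper pipe tee lying on its run (70 mm long along its x, 34 mm thick), its branch upward to 57 mm; beyond the switch boxes; origin under its centre
- white_pail: loose white open plastic pail, 100 mm across, 110 mm high; beyond the switch boxes; origin under its centre
- paste_jar: loose amber jar of polishing paste, 60 mm across, 70 mm high; beyond the switch boxes; origin under its centre
- bench_brush: loose flat hand brush about 180 mm long and 20 mm thick lying at the left, wooden handle toward its own -x; origin under its middle
- screwdriver: loose red-handled screwdriver about 190 mm long and 26 mm thick lying at the right, handle toward its own -x; origin under its middle
Mind the look-alikes: they are no part of the job. Leave any pink look-alike of the extractor_switch alone.

How it is judged:
On the way, in this order (a step that is already met when the one before it is completed fails the run):
1. the green button is pressed down (more than 7 mm of its 10 mm) (value of joint green_button above 0.007 m), for 0.1 s.
2. the yellow button is pressed down (more than 7 mm of its 10 mm) (value of joint yellow_button above 0.007 m), for 0.1 s.
3. the blue button is pressed down (more than 7 mm of its 10 mm) (value of joint blue_button above 0.007 m), for 0.1 s.
At the end, for the whole second after the job is handed in: green, yellow and blue buttons each more than 7 mm down, the red one less than 4 mm down, and every loose fitting and tool at rest within 20 mm of where it started (value of joint each of green_button, yellow_button, blue_button above 0.007 m and value of joint red_button below 0.004 m and distance of each of brass_union, copper_elbow, brass_valve, copper_tee, white_pail, paste_jar, bench_brush, screwdriver from where it was at the start of the episode below 0.02 m and linear speed of each of brass_union, copper_elbow, brass_valve, copper_tee, white_pail, paste_jar, bench_brush, screwdriver below 0.03 m/s); the robot touches nothing.
It fails at once if the yellow button is pressed (4 mm or more) before the green one is down (value of joint yellow_button above 0.004 m and value of joint green_button below 0.007 m).
It fails at once if the blue button is pressed (4 mm or more) before the yellow one is down (value of joint blue_button above 0.004 m and value of joint yellow_button below 0.007 m).
It fails at once if the red emergency-stop button is pressed (4 mm or more) (value of joint red_button above 0.004 m).
It fails at once if a button or switch box is pushed harder than 30 N (contact force between any of extractor_switch, lamp_switch, grinder_switch, stop_switch and anything else above 30 N).
It fails at once if a loose fitting or tool is lifted, carried or pushed more than 20 mm (distance of any of brass_union, copper_elbow, brass_valve, copper_tee, white_pail, paste_jar, bench_brush, screwdriver from where it was at the start of the episode above 0.02 m).
It also fails if it takes over 54 s, if anything falls off the work surface, if the arm or the gripper's body presses on something with over 40 N, if the wrist force passes 120 N, or if a joint passes its speed limit or range.

### The arm

A 7-joint arm with a two-finger parallel gripper is mounted at the origin on the work surface. World frame = base frame: x ahead of the robot, y to its left, z up, the work surface at z = 0. Lengths are in m, angles in rad, forces in N, time in s.
With the tool pointing down it reaches from about 0.425 to 0.875 m from the base axis. Payload 4.7 kg.
Tool frame: the origin (TCP) lies between the finger pads; the fingertips stand 14 mm ahead of it and the grasp point (between the pads) lies 5 mm behind it; z points along the fingers, y is the line along which they close (so a half turn about z gives the same grasp; the last joint's range is limited). The gripper opens to 87 mm and grips with 3 to 60 N. Pads are 19 mm wide; open, the fingers measure 117 mm over their backs; the gripper's body (75 mm by 190 mm) begins 51 mm behind the grasp point.
Start: joints at [-1.292, 0.321, -0.07, 1.45, 0.023, 1.371, -0.057], TCP at [0.17, 0.627, 0.237] pointing down, gripper open.
Joint ranges: [-2.86, 2.86], [-0.3, 2.09], [-1.38, 1.24], [0.06, 2.45], [-1.56, 4.7], [0.09, 2.05], [-2.69, 2.69]. Speed limits (rad/s): [2.57, 2.57, 3.14, 3.14, 3.14, 3.14, 3.14].

### API

Orientations are given as a rotation vector (axis times angle).
In Python, from bench import ctrl gives the robot as it stands.
- The arm moves only by the shell command python3 -m inch 'ROWS' [OPENING] [FORCE]. ROWS is JSON, a list of rows, each a list of 6 numbers: the shift along the world's x, y, z in mm, then the turn, a rotation vector about the world's x, y, z in degrees. In form: [[tx, ty, tz, rx, ry, rz], ...]. A call has 1 to 20 rows; each row is the pose to reach, as a shift and turn from the pose commanded when the call began; what a row does not reach only later rows make up. A row lasts 1/8 s, in which the tool goes at most 62.5 mm and 10.7 degrees, less where a joint would pass 70% of its speed; a pose out of reach is approached as far as the arm can. A call with a gripper value outside its range is refused whole. OPENING is the finger opening in mm, from 0 to 87, set as the call begins (- or left out, the last holds). The fingers move at their own pace and stop on an object; FORCE is the grip in N (left out, the last holds). Time passes only in rows, so rows that repeat a pose let the fingers close. It gives the time, the measured TCP pose, the force, the opening and the grip force at its end, in the units of the state.
- ctrl.get_state(): the state, without advancing time (a new reading comes with each control period).
- ctrl.get_image(name): name is "side" or "top"; returns (picture, depth): 480x640x3 uint8, red, green, blue; 480x640 float32, m along the optical axis (not along the pixel's ray), 0 where there is no reading.
- ctrl.camera_params(name): a dict with "mtx" (3x3 intrinsics, pixels), "T" (4x4, takes a point from camera to world coordinates). Camera axes: x right, y down, z forward; pixel columns grow to the right and rows downward; lengths in m; the calibration is good to about 2 mm. A picture is of the moment at which its call begins. camera_params takes no time and is no camera call.
- ctrl.close_job(): hands the job in; it is judged then, once.
The state is a dict: "time": time; "joint_positions": joint angles; "qd": joint speeds; "joint_torque": joint torques, N m; "position": TCP position; "tool_rot": TCP orientation; "ft_force": force on the tool from outside, world axes, zero at the start; "torque": the same for the moment, N m; "grip_width": opening from 0.0 (shut) to 1.0 (fully open); "grip_force": force on a finger pad.
Only numpy, scipy, OpenCV 4.12 (cv2) and the standard library are available. Lean on these libraries where they do the work, as an engineer would, in place of code of your own. Each camera call takes 0.05 s, during which the arm holds its last target. There are 200 camera calls.

## Working session

There is one attempt and no reset: what is moved stays moved. The work goes in short steps, Python scripts to look and compute and a shell command to move; the robot and the scene stay as the last step left them, time stands still between calls to the robot, and variables do not carry over. Pictures are saved under pics/ and viewed, at most 10 in all, crops included, and the job is handed in when it is done.

```bash
mkdir -p pics; python3 - <<'E'
from bench import ctrl
import cv2,numpy as np
for n in("top","side"):
    p,d=ctrl.get_image(n); cv2.imwrite(f"pics/{n}0.png",p[:,:,::-1]); np.savez(f"{n}0.npz",p=p,d=d,K=ctrl.camera_params(n)["mtx"],T=ctrl.camera_params(n)["T"])
    print(n,ctrl.camera_params(n))
s=ctrl.get_state();print(s)
E
```

```text
top {'mtx': array([[609.56627052,   0.        , 317.02974855],
       [  0.        , 609.56627052, 243.29208385],
       [  0.        ,   0.        ,   1.        ]]), 'T': array([[ 0.0166699 , -0.98810728,  0.1528598 ,  0.25444267],
       [-0.99980682, -0.01806524, -0.00774378, -0.00405481],
       [ 0.01041313, -0.15270118, -0.98821754,  1.85820321],
       [ 0.        ,  0.        ,  0.        ,  1.        ]])}
side {'mtx': array([[543.72006727,   0.        , 319.73371229],
       [  0.        , 543.72006727, 244.12236946],
       [  0.        ,   0.        ,   1.        ]]), 'T': array([[ 0.8416354 , -0.40329752,  0.35916705,  0.03116814],
       [-0.5398994 , -0.61284469,  0.57700088, -0.76868921],
       [-0.0125894 , -0.67953844, -0.73353188,  1.07330678],
       [ 0.        ,  0.        ,  0.        ,  1.        ]])}
{'time': 0.1, 'joint_positions': array([-1.29187767,  0.32175272, -0.07010857,  1.45151629,  0.02260435,
        1.37075583, -0.05691438]), 'qd': array([ 0.00207391, -0.00220548, -0.00050396, -0.00413326,  0.00102353,
       -0.00103331,  0.00048562]), 'joint_torque': array([ 8.34562866e-05, -4.92573094e+01, -4.05774415e-01, -3.13398063e+01,
       -6.41586701e-02,  3.95536353e-02,  7.53238078e-05]), 'position': array([0.17004354, 0.6269076 , 0.23558695]), 'tool_rot': array([-4.14687875e-01, -3.11396892e+00,  2.57529218e-03]), 'ft_force': array([-0.4101737 , -0.39423622, -0.08628189]), 'torque': array([-0.06496217,  0.00715623,  0.00922202]), 'grip_force': 0.0, 'grip_width': 1.000361425382294}
```

View pics/top0.png

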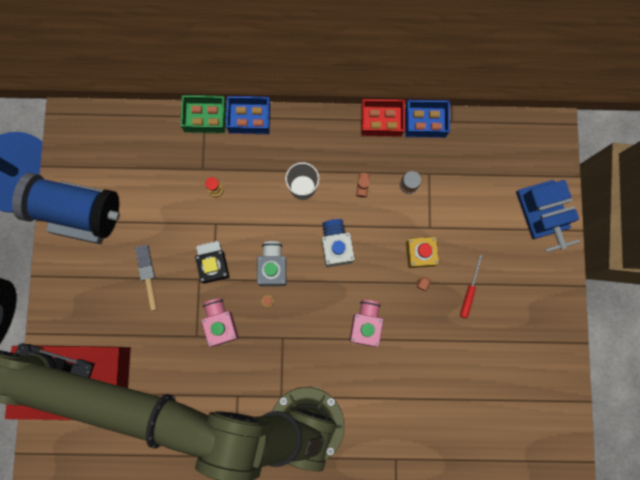

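View pics/side0.png

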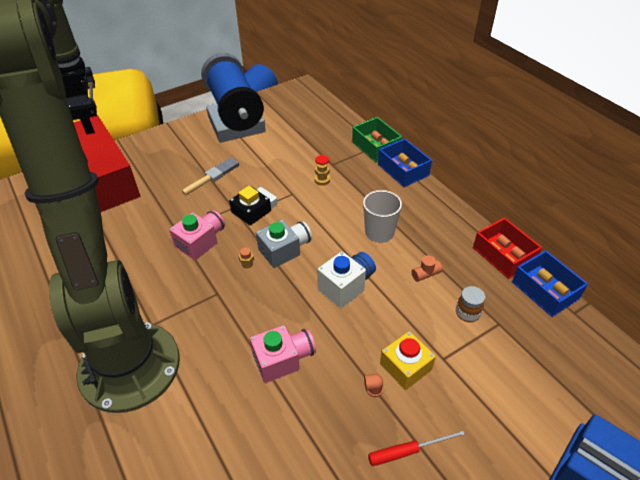

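Top view: the green button is at (271,269) on the grey box, yellow at (210,265), blue at (339,247) and red at (425,250). The pink decoys are at (218,328) and (368,330). In the side view green is at (277,230), yellow (248,194) and blue (342,265).

```bash
cat > m.py <<'E'
import numpy as np,cv2
H={'green':(50,70,.098),'yellow':(25,32,.078),'blue':(105,125,.113)}
S={'top':{'green':(271,269),'yellow':(210,265),'blue':(339,247)},'side':{'green':(277,230),'yellow':(248,192),'blue':(342,265)}}
for n in S:
    z=np.load(n+"0.npz");p,d,K,T=[z[k] for k in('p','d','K','T')]
    hsv=cv2.cvtColor(p,cv2.COLOR_RGB2HSV)
    for c,(u,v) in S[n].items():
        lo,hi,h=H[c]
        m=cv2.inRange(hsv,(lo-8,120,60),(hi+8,255,255))
        l=cv2.connectedComponents(m)[1]; ys,xs=np.where(l==l[v,u])
        dd=d[ys,xs]; P=np.c_[(xs-K[0,2])/K[0,0]*dd,(ys-K[1,2])/K[1,1]*dd,dd]@T[:3,:3].T+T[:3,3]
        zt=np.percentile(P[:,2],90); top=np.abs(P[:,2]-h)<.006
        q=P[top]
        r=T[:3,:3]@np.array([(xs[top].mean()-K[0,2])/K[0,0],(ys[top].mean()-K[1,2])/K[1,1],1]); ray=T[:3,3]+r*(h-T[2,3])/r[2]
        print(n,c,len(xs),top.sum(),'ztop %.4f'%zt,'depth',q.mean(0).round(4),'ray',ray.round(4),'ext',np.ptp(q,axis=0).round(3))
E
python3 m.py
```

```text
top green 97 91 ztop 0.1024 depth [0.4484 0.1167 0.0976] ray [0.4484 0.1167 0.098 ] ext [0.03  0.029 0.012]
top yellow 184 149 ztop 0.0831 depth [0.4604 0.2958 0.0776] ray [0.4603 0.2957 0.078 ] ext [0.045 0.043 0.012]
top blue 120 92 ztop 0.1171 depth [ 0.515  -0.0795  0.1122] ray [ 0.5148 -0.0795  0.113 ] ext [0.035 0.032 0.011]
side green 192 134 ztop 0.0974 depth [0.4486 0.1087 0.0954] ray [0.4475 0.1063 0.098 ] ext [0.039 0.043 0.008]
side yellow 262 122 ztop 0.0764 depth [0.4589 0.2881 0.075 ] ray [0.4576 0.2849 0.078 ] ext [0.046 0.051 0.009]
side blue 235 161 ztop 0.1120 depth [ 0.5144 -0.0871  0.1103] ray [ 0.513 -0.089  0.113] ext [0.037 0.04  0.008]
```

```bash
python3 -m inch '[[14,-26,0,0,0,0],[40,-74,0,0,0,0],[66,-122,0,0,0,0],[93,-171,0,0,0,0],[119,-219,0,0,0,0],[145,-267,0,0,0,0],[172,-316,0,0,0,0],[198,-364,0,0,0,0],[224,-412,0,0,0,0],[250,-460,0,0,0,0],[268,-493,0,0,0,0],[278,-511,0,0,0,0],[278,-511,0,0,0,0],[278,-511,0,0,0,0]]' 0 20
```

```text
time: 1.85
position: [0.4475, 0.1175, 0.2363]
tool_rot: [-0.413, -3.114, -0.0]
ft_force: [0.3, 0.4, -0.9]
grip_width: 0.004
grip_force: 0.0
```

```bash
python3 -m inch '[[0,-2,-20,0,0,0],[0,-2,-50,0,0,0],[0,-2,-80,0,0,0],[0,-2,-105,0,0,0],[0,-2,-117,0,0,0],[0,-2,-119,0,0,0],[0,-2,-119,0,0,0]]'
python3 - <<'E'
from bench import ctrl
import cv2
p,d=ctrl.get_image("side"); cv2.imwrite("pics/s1.png",cv2.resize(p[130:330,180:430,::-1],(750,600)))
E
```

```text
time: 2.72
position: [0.4486, 0.1149, 0.1183]
tool_rot: [0.414, 3.113, 0.001]
ft_force: [-0.0, 0.2, -0.1]
grip_width: 0.006
grip_force: 0.0
```

View pics/s1.png

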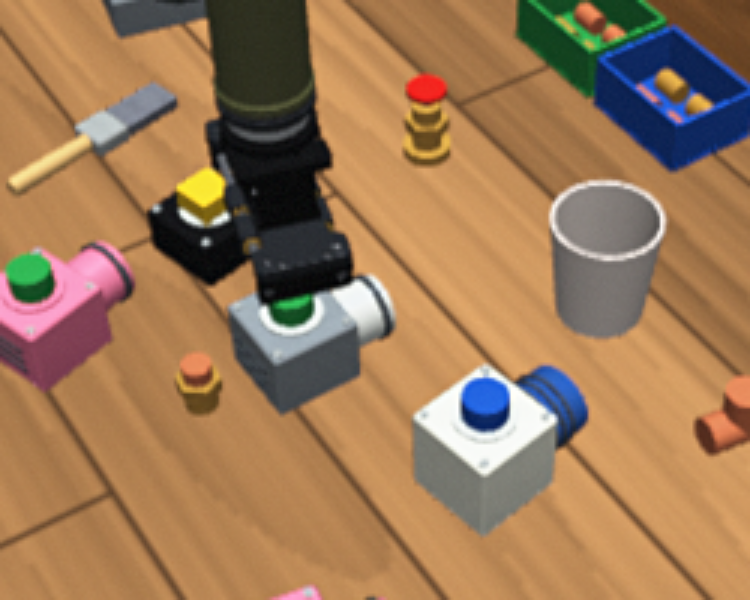

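The closed fingertips sit right over the green cap at (290,300) in the crop, and everything nearby is clear. I'll press slowly.

```bash
python3 -m inch '[[0,0,-4,0,0,0],[0,0,-7,0,0,0],[0,0,-10,0,0,0],[0,0,-12,0,0,0],[0,0,-14,0,0,0],[0,0,-16,0,0,0],[0,0,-18,0,0,0],[0,0,-20,0,0,0],[0,0,-20,0,0,0]]'
```

```text
time: 3.9
position: [0.4484, 0.1144, 0.0979]
tool_rot: [0.415, 3.114, 0.001]
ft_force: [-1.4, -0.2, 6.6]
grip_width: 0.005
grip_force: 3.3
```

```bash
python3 -m inch '[[0,0,-1,0,0,0],[0,0,-2,0,0,0],[0,0,-2,0,0,0],[0,0,-2,0,0,0]]'
```

```text
time: 4.4
position: [0.4484, 0.1145, 0.0964]
tool_rot: [0.415, 3.114, 0.001]
ft_force: [-1.9, -0.8, 9.6]
grip_width: 0.008
grip_force: 4.4
```

```bash
python3 -m inch '[[0,0,5,0,0,0],[0,0,20,0,0,0],[0,0,45,0,0,0],[0,0,60,0,0,0],[3,25,60,0,0,0],[5,65,60,0,0,0],[8,110,60,0,0,0],[10,150,60,0,0,0],[12,172,60,0,0,0],[12,178,60,0,0,0],[12,178,60,0,0,0]]'
python3 - <<'E'
from bench import ctrl
import cv2,numpy as np
n="side";p,d=ctrl.get_image(n); cv2.imwrite("pics/s2.png",cv2.resize(p[130:330,180:430,::-1],(750,600)))
c=ctrl.camera_params(n);K,T=c["mtx"],c["T"]
hsv=cv2.cvtColor(p,cv2.COLOR_RGB2HSV);m=cv2.inRange(hsv,(45,120,60),(78,255,255));m[:215]=0;m[245:]=0;m[:,:255]=0;m[:,300:]=0
ys,xs=np.where(m);dd=d[ys,xs];P=np.c_[(xs-K[0,2])/K[0,0]*dd,(ys-K[1,2])/K[1,1]*dd,dd]@T[:3,:3].T+T[:3,3]
print(len(xs),np.percentile(P[:,2],[50,90,97]))
E
```

```text
time: 5.78
position: [0.4603, 0.2911, 0.1554]
tool_rot: [-0.416, -3.114, 0.002]
ft_force: [-0.8, -0.2, -0.2]
grip_width: 0.008
grip_force: 0.0
158 [0.08579511 0.08902986 0.08995038]
```

View pics/s2.png

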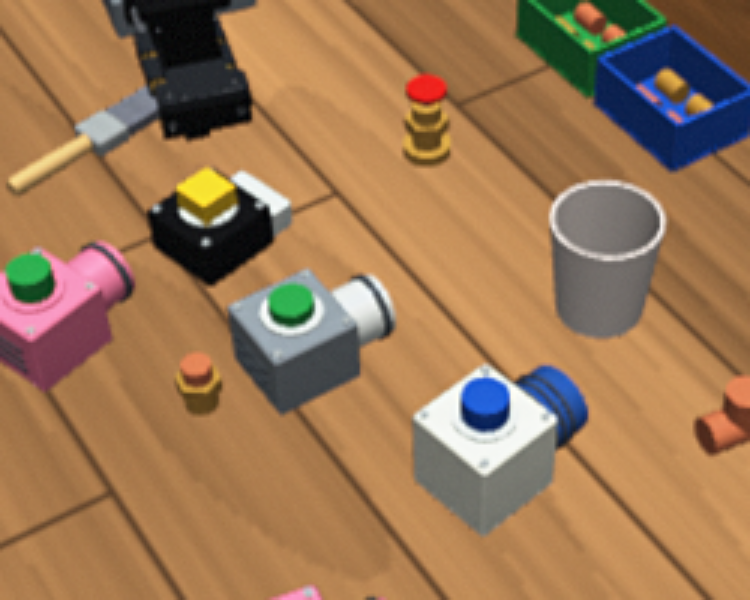

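The green cap, at (290,303) in the crop, is now about 9 mm lower (top at 0.089 m) and stays down. The gripper hovers above yellow at (205,195). Now I'll press yellow.

```bash
python3 -m inch '[[0,0,-15,0,0,0],[0,0,-35,0,0,0],[0,0,-50,0,0,0],[0,0,-57,0,0,0],[0,0,-60,0,0,0],[0,0,-63,0,0,0],[0,0,-66,0,0,0],[0,0,-68,0,0,0],[0,0,-70,0,0,0],[0,0,-72,0,0,0],[0,0,-74,0,0,0],[0,0,-76,0,0,0],[0,0,-76,0,0,0],[0,0,-76,0,0,0]]'
```

```text
time: 7.58
position: [0.4605, 0.2926, 0.0799]
tool_rot: [0.415, 3.113, 0.001]
ft_force: [0.2, 1.2, 3.7]
grip_width: 0.006
grip_force: 1.9
```

```bash
python3 -m inch '[[0,0,-1,0,0,0],[0,0,-2,0,0,0],[0,0,-2,0,0,0],[0,0,-2,0,0,0]]'
```

```text
time: 8.07
position: [0.4604, 0.2926, 0.0781]
tool_rot: [0.414, 3.114, 0.001]
ft_force: [-0.1, -0.0, 5.9]
grip_width: 0.005
grip_force: 3.1
```

```bash
python3 -m inch '[[0,0,-1,0,0,0],[0,0,-2,0,0,0],[0,0,-2,0,0,0],[0,0,-2,0,0,0]]'
```

```text
time: 8.57
position: [0.4605, 0.2926, 0.0765]
tool_rot: [0.415, 3.114, 0.001]
ft_force: [0.6, 0.1, 9.1]
grip_width: 0.008
grip_force: 4.3
```

```bash
python3 -m inch '[[0,0,6,0,0,0],[0,0,25,0,0,0],[0,0,60,0,0,0],[0,0,90,0,0,0],[0,0,100,0,0,0],[3,-20,100,0,0,0],[9,-65,100,0,0,0],[16,-115,100,0,0,0],[24,-165,100,0,0,0],[31,-215,100,0,0,0],[39,-265,100,0,0,0],[46,-315,100,0,0,0],[52,-355,100,0,0,0],[55,-374,100,0,0,0],[55,-374,100,0,0,0],[55,-374,100,0,0,0]]'
python3 - <<'E'
from bench import ctrl
import cv2,numpy as np
n="side";p,d=ctrl.get_image(n); cv2.imwrite("pics/s3.png",cv2.resize(p[130:330,180:430,::-1],(750,600)))
c=ctrl.camera_params(n);K,T=c["mtx"],c["T"]
hsv=cv2.cvtColor(p,cv2.COLOR_RGB2HSV);m=cv2.inRange(hsv,(17,120,60),(40,255,255));m[:175]=0;m[215:]=0;m[:,:232]=0;m[:,265:]=0
ys,xs=np.where(m);dd=d[ys,xs];P=np.c_[(xs-K[0,2])/K[0,0]*dd,(ys-K[1,2])/K[1,1]*dd,dd]@T[:3,:3].T+T[:3,3]
print(len(xs),np.percentile(P[:,2],[50,90,97]))
E
```

```text
time: 10.58
position: [0.5141, -0.081, 0.1744]
tool_rot: [-0.414, -3.112, -0.0]
ft_force: [-0.5, 0.0, 0.5]
grip_width: 0.012
grip_force: 0.0
212 [0.06436989 0.06819598 0.06956291]
```

View pics/s3.png

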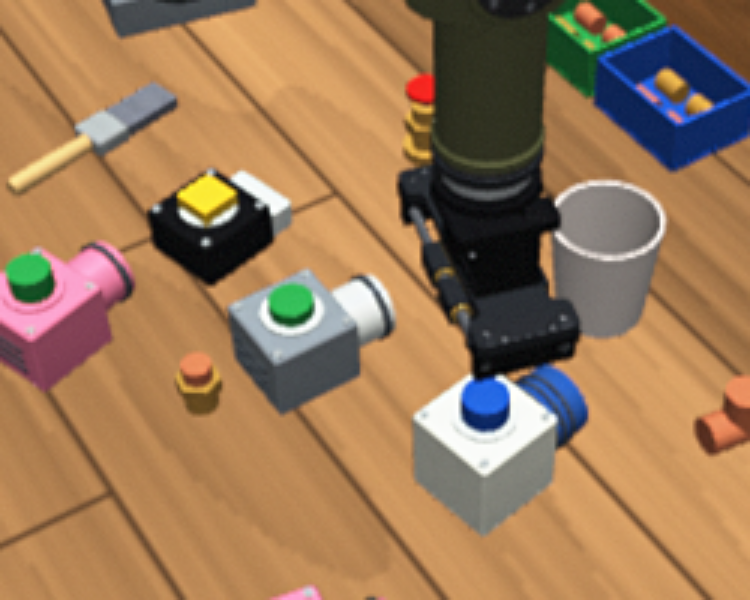

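The yellow cap, at (207,198) in the crop, is down with its top at 0.068 m. The gripper is above blue at (486,400). Now I'll press blue.

```bash
python3 -m inch '[[0,0,-12,0,0,0],[0,0,-30,0,0,0],[0,0,-41,0,0,0],[0,0,-44,0,0,0],[0,0,-47,0,0,0],[0,0,-50,0,0,0],[0,0,-52,0,0,0],[0,0,-54,0,0,0],[0,0,-56,0,0,0],[0,0,-58,0,0,0],[0,0,-60,0,0,0],[0,0,-61,0,0,0],[0,0,-61,0,0,0],[0,0,-61,0,0,0]]'
```

```text
time: 12.38
position: [0.5155, -0.0817, 0.1148]
tool_rot: [0.415, 3.113, 0.0]
ft_force: [0.9, -0.6, 4.7]
grip_width: 0.004
grip_force: 1.9
```

```bash
python3 -m inch '[[0,0,-1,0,0,0],[0,0,-2,0,0,0],[0,0,-2,0,0,0],[0,0,-2,0,0,0]]'
```

```text
time: 12.88
position: [0.5155, -0.0817, 0.113]
tool_rot: [0.415, 3.113, 0.0]
ft_force: [0.2, -0.1, 5.6]
grip_width: 0.003
grip_force: 3.2
```

```bash
python3 -m inch '[[0,0,-1,0,0,0],[0,0,-2,0,0,0],[0,0,-2,0,0,0],[0,0,-2,0,0,0]]'
```

```text
time: 13.38
position: [0.5155, -0.0817, 0.1114]
tool_rot: [0.415, 3.113, 0.001]
ft_force: [-1.1, -0.0, 9.0]
grip_width: 0.004
grip_force: 4.4
```

```bash
python3 -m inch '[[0,0,6,0,0,0],[0,0,25,0,0,0],[0,0,60,0,0,0],[0,0,95,0,0,0],[0,0,120,0,0,0],[0,40,130,0,0,0],[0,90,130,0,0,0],[0,130,130,0,0,0],[0,150,130,0,0,0],[0,150,130,0,0,0],[0,150,130,0,0,0]]'
python3 - <<'E'
from bench import ctrl
import cv2,numpy as np
n="side";p,d=ctrl.get_image(n); cv2.imwrite("pics/s4.png",p[:,:,::-1])
c=ctrl.camera_params(n);K,T=c["mtx"],c["T"]
hsv=cv2.cvtColor(p,cv2.COLOR_RGB2HSV);m=cv2.inRange(hsv,(100,120,60),(130,255,255));m[:250]=0;m[280:]=0;m[:,:328]=0;m[:,352:]=0
ys,xs=np.where(m);dd=d[ys,xs];P=np.c_[(xs-K[0,2])/K[0,0]*dd,(ys-K[1,2])/K[1,1]*dd,dd]@T[:3,:3].T+T[:3,3]
print(len(xs),np.percentile(P[:,2],[50,90,97]))
E
```

```text
time: 14.75
position: [0.5152, 0.0661, 0.2404]
tool_rot: [-0.419, -3.113, 0.002]
ft_force: [1.0, -1.0, 0.5]
grip_width: 0.004
grip_force: 0.0
196 [0.10060968 0.10373109 0.1048904 ]
```

View pics/s4.png

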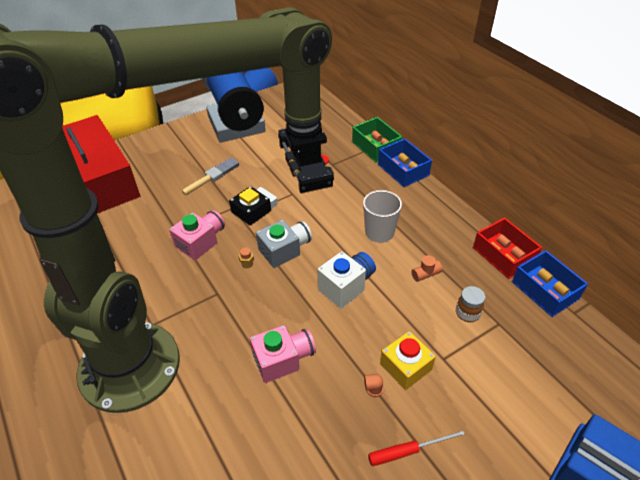

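The blue cap at (342,265) is down with its top at 0.104 m. Red at (409,347) is untouched, the loose items haven't moved, and the arm is clear with its fingertips about 0.23 m above the bench.

```bash
python3 -c "
from bench import ctrl
print(ctrl.close_job())"
```

```text
the job is handed in; nothing more can be done
None
```

I pressed green, yellow and blue fully down in that order, with under 10 N at each reading, left the red stop and loose items alone, finished with the arm clear, and handed the job in at about 15 s; no verdict came back.

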